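Return a parallel to its case and slide the lid shut

ROBOT

A 6-joint arm with a two-finger parallel gripper is mounted at the origin on the work surface. World frame = base frame: x ahead of the robot, y to its left, z up, the work surface at z = 0. Lengths are in m, angles in rad, forces in N, time in s.
With the tool pointing down it reaches from about 0.25 to 0.775 m from the base axis. Payload 4 kg.
Tool frame: the origin (TCP) lies between the finger pads; the fingertips stand 11 mm ahead of it and the grasp point (between the pads) lies 8 mm behind it (robot.tip_extent is the z of the fingertips in the tool frame, in m); z points along the fingers, y is the line along which they close (so a half turn about z gives the same grasp; the last joint's range is limited). The gripper opens to 94 mm and grips with 3 to 60 N. Pads are 16 mm wide; open, the fingers measure 119 mm over their backs; the gripper's body (75 mm by 177 mm) begins 78 mm behind the grasp point.
Start: joints at [-1.263, 0.087, 1.371, -0, 1.684, -0.103], TCP at [0.22, -0.504, 0.217] pointing down, gripper open.
Joint ranges: [-3.1, 3.1], [-0.76, 2.03], [0.27, 2.55], [-1.08, 4.22], [0.17, 2.65], [-2.57, 2.57]. Speed limits (rad/s): [2.79, 2.79, 3.14, 3.14, 3.14, 3.14].

INTERFACE

Orientations are given as [roll, pitch, yaw] about the fixed x, y, z axes, in that order (R = Rz(yaw) Ry(pitch) Rx(roll)).
In Python, from bench import robot, imaging gives the robot as it stands.
- The arm moves only by the shell command python3 -m pendant 'ROWS'. ROWS is JSON, a list of rows, each a list of 7 numbers: the shift along the world's x, y, z in cm, then the turn, a rotation vector about the world's x, y, z in degrees, then the opening, from 0 (shut) to 1 (fully open). In form: [[dx, dy, dz, ax, ay, az, jaw], ...]. A call has 1 to 8 rows; each row shifts and turns the commanded pose from where the row before left it; what a row does not reach is not made up. A row lasts 1/10 s, in which the tool goes at most 50 mm and 8.59 degrees, less where a joint would pass 70% of its speed; a pose out of reach is approached as far as the arm can. A call is refused whole if a number of a shift passes 5 or a number of a turn 8.59, either way. A call with a gripper value outside its range is refused whole. The fingers move at their own pace and stop on an object; the grip force is fixed at half the most. Time passes only in rows, so rows that do not move let the fingers close. It gives the time, the measured TCP pose, the force, the opening and the grip force at its end, in the units of the state.
- robot.get_obs(): the state, without advancing time (a new reading comes with each control period).
- imaging.snapshot(name): name is "scene" or "top" or "wrist"; returns the picture (384x512x3 uint8, red, green, blue); there is no depth.
- imaging.camera_params(name): a dict with "camera_matrix" (3x3 intrinsics, pixels), "R" (3x3) and "t" (3): a world point X has camera coordinates R X + t. Camera axes: x right, y down, z forward; pixel columns grow to the right and rows downward; lengths in m; the calibration is good to about 2 mm. A picture is of the moment at which its call begins: read the wrist's pose just before it. camera_params takes no time and is no camera call; for the wrist camera it gives the pose at the moment of the call.
- robot.close_job(): hands the job in; it is judged then, once.
The state is a dict: "time": time; "joint_positions": joint angles; "qvel": joint speeds; "joint_torque": joint torques, N m; "tool_pos": TCP position; "ee_rot": TCP orientation; "wrist_force": force on the tool from outside, world axes, zero at the start; "wrist_torque": the same for the moment, N m; "width": finger opening in m; "finger_force": force on a finger pad.
Only numpy, scipy, OpenCV 4.12 (cv2) and the standard library are available. Lean on these libraries where they do the work, as an engineer would, in place of code of your own. Each camera call takes 0.05 s, during which the arm holds its last target. There are 200 camera calls.

TASK

Put the loose steel parallel that stands on the surface plate back in its wooden case: slide the clear lid back, lower the parallel on edge into the empty slot until it rests on the bottom (do not drop it in), then slide the lid fully shut over it. Leave the two stored parallels in their slots and do not disturb the steel cylinder on the plate or the oil can.

Things in the scene. Friction and masses are not known exactly. Their poses are not given: they have to be found in the camera images.
- parallel: The loose parallel: a ground steel bar 125 long (its x) x 12 thick (its y) x 36 mm high (its z), about 0.42 kg, standing on its long edge on the surface plate, at least 40 mm clear on both sides of its middle. Origin: centre of its underside. It may go into the slot either way round.
- case: Fixed wooden case, 150 wide (x) x 304 long (y) x 57 mm high; origin: centre of its underside. Walls and floor 8 mm. A divider at y=0 (8 thick, 48 high) parts the parallels' bay (y -144 to -4) from an odds-and-ends bay (+y side). Slots along x at y -112, -74, -36 mm, cut in two combs along the long walls (22 thick, tops at z 28); between the combs (x -45 to 45) the bay is open to its floor.
- slot_floor (a point): Centre of the floor of the one empty slot (any of the three), 8 mm above the bench; x along the slot, z up. The slot is 15 mm wide, 20 deep and 134 long (133 between the lid's retaining lips above). A seated parallel has its origin here, its top 44 mm above the bench, and 26 mm free on either side of it at mid-length.
- lid (a joint): How far the lid is open, in m: 0 = fully shut over the parallels' bay, 0.140 = fully open, over the other bay (end stops at both). It moves along the case's +y to open, with about 2 N of friction, and stays where it is left. It starts shut or up to 35 mm open.
- batten (a point): Centre of the top of the wooden batten across the lid's middle: 110 long (case x) x 10 wide (case y) x 14 mm high above the lid, top 67 mm above the bench. Push it from either side with a fingertip just above the lid. The lid is a clear sheet 141 x 148 x 5 mm, its top 53 mm above the bench, held down by lips along the long walls.
- plate: Cast-iron surface plate fixed to the bench, 200 (its x) x 180 (its y) x 40 mm high, origin at the centre of its underside.
- stored_a: A stored parallel, of the same size, standing in one of the slots; origin at the centre of its underside. Leave alone.
- stored_b: The other stored parallel, likewise.
- cyl_square: Steel cylinder, 30 mm across and 60 mm high, standing near one corner of the surface plate (plate x +78, y -68 mm); origin at the centre of its underside. Leave alone.
- oil_can: Red oil can, 76 mm across and 165 mm high with its spout, to the left of the case; origin at the centre of its underside. Leave alone.
Mind the look-alikes: they are no part of the job. What is shaped like the parallel but orange or pink is not meant.

How it is judged:
By the outcome, as a careful person would: the job done as asked, in the order asked, and still so for the second after the job is handed in, with the robot touching nothing.
It also fails if it takes over 67 s, if anything falls off the work surface, if the arm or the gripper's body presses on something with over 40 N, if the wrist force passes 120 N, or if a joint passes its speed limit or range.

## Working session

There is one attempt and no reset: what is moved stays moved. The work goes in short steps, Python scripts to look and compute and a shell command to move; the robot and the scene stay as the last step left them, time stands still between calls to the robot, and variables do not carry over. Pictures are saved under pics/ and viewed, at most 13 in all, crops included, and the job is handed in when it is done.

```bash
mkdir -p pics; ls
python3 - <<'E'
from bench import robot, imaging
import cv2
for n in ("scene","top"):
    p=imaging.camera_params(n); print(n,p)
    cv2.imwrite(f"pics/{n}0.png",cv2.cvtColor(imaging.snapshot(n),cv2.COLOR_RGB2BGR))
print(robot.get_obs())
E
```

```text
pics
scene {'camera_matrix': array([[352.89606858,   0.        , 258.54936632],
       [  0.        , 352.89606858, 191.84470258],
       [  0.        ,   0.        ,   1.        ]]), 'R': array([[ 0.7463438 ,  0.66542615,  0.01337785],
       [ 0.50365547, -0.55153333, -0.6649377 ],
       [-0.43508861,  0.50300996, -0.74677901]]), 't': array([-0.32511638, -0.2347833 ,  1.28480523])}
top {'camera_matrix': array([[443.010492  ,   0.        , 257.27311929],
       [  0.        , 443.010492  , 198.49940211],
       [  0.        ,   0.        ,   1.        ]]), 'R': array([[-0.02572648, -0.99966784, -0.00153558],
       [-0.99300815,  0.02573206, -0.11520713],
       [ 0.11520837, -0.00143903, -0.9933403 ]]), 't': array([-0.0385706 ,  0.50502519,  1.38269655])}
{'time': 0.1, 'joint_positions': array([-1.26310051e+00,  8.79196894e-02,  1.37206498e+00,  1.54849676e-05,
        1.68358782e+00, -1.03100542e-01]), 'qvel': array([-0.00087632, -0.00067119, -0.00447038, -0.00018395,  0.00199977,
        0.00088394]), 'joint_torque': array([ 2.37766784e-03, -3.41253734e+01, -3.03302908e+01,  7.20034470e-02,
        3.03751510e-02, -1.00755196e-04]), 'tool_pos': array([ 0.21949889, -0.50380677,  0.21541944]), 'ee_rot': array([-3.13962491e+00, -2.19069375e-04,  4.10797870e-01]), 'wrist_force': array([-0.30014079,  0.26346389, -0.21464715]), 'wrist_torque': array([-0.0062102 ,  0.01021413,  0.00831467]), 'finger_force': 0.0, 'width': 0.09401520614356572}
```

View pics/scene0.png

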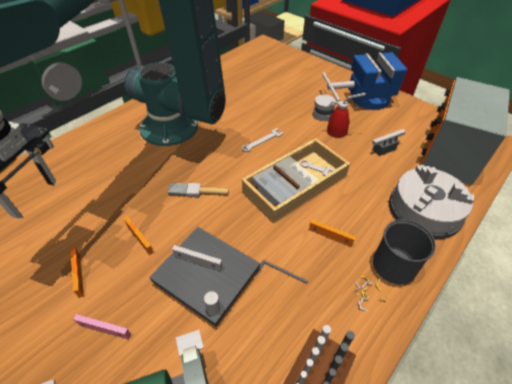

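View pics/top0.png

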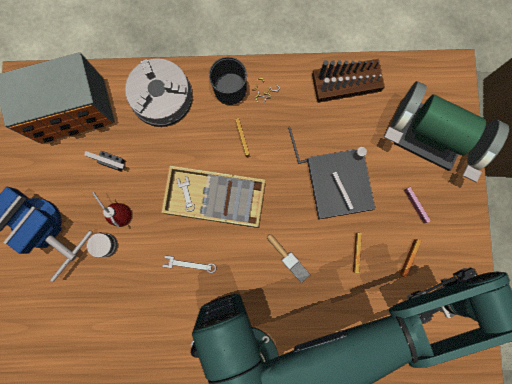

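The scene view shows the plate near (207,275), the loose parallel near (197,256), the cylinder at (211,300), the case near (296,180) and the red can at (339,120). In the top view the parallel is at (343,190), the case at (213,196) and the plate at (341,183). Next I'll enlarge crops to pick exact points.

Run:
```python
import cv2,numpy as np
t=cv2.imread("pics/top0.png"); s=cv2.imread("pics/scene0.png")
a=cv2.resize(t[140:235,155:275],None,fx=6,fy=6,interpolation=cv2.INTER_CUBIC)  #720x570
cv2.imwrite("pics/c1.png",a)
# plate crops side by side: top 300:380,140:220 ; scene 150:265,225:325
b=cv2.resize(t[140:222,302:382],None,fx=5,fy=5,interpolation=cv2.INTER_CUBIC)
c=cv2.resize(s[225:327,150:250],None,fx=4,fy=4,interpolation=cv2.INTER_CUBIC)
o=np.zeros((410,800,3),np.uint8); o[:,:400]=b[:410]; o[:408,400:800]=c
cv2.imwrite("pics/c2.png",o)
```

```text
(no output)
```

View pics/c1.png

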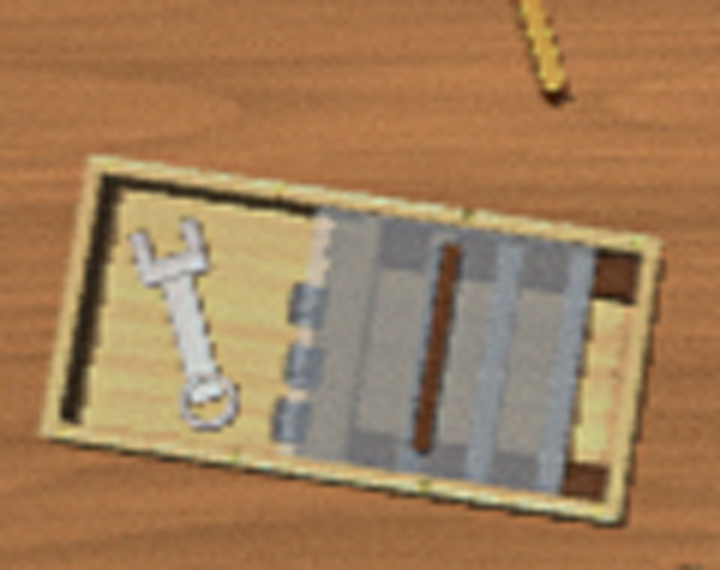

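View pics/c2.png

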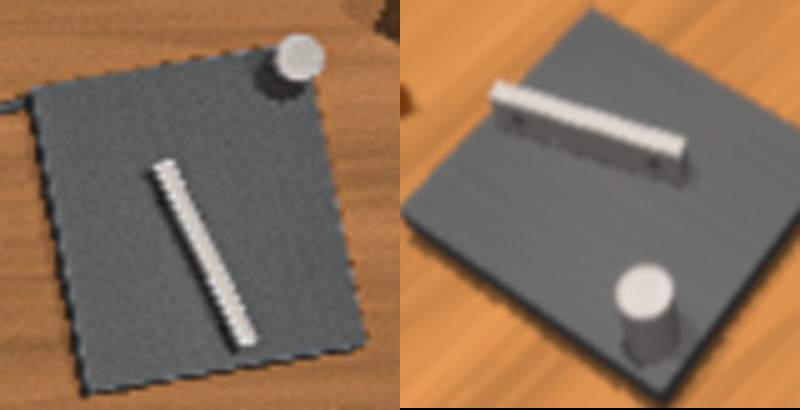

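```bash
cat > h.py <<'E'
import numpy as np, cv2
from bench import robot, imaging
def ray(p,uv):
    d=p["R"].T@np.linalg.solve(p["camera_matrix"],[uv[0],uv[1],1.]); return -p["R"].T@p["t"], d
def plane(p,uv,z):
    c,d=ray(p,uv); return c+d*(z-c[2])/d[2]
def proj(p,X):
    q=p["camera_matrix"]@(p["R"]@np.asarray(X,float)+p["t"]); return q[:2]/q[2]
def tri(views):   # [(params,uv),...] least squares point
    A=np.zeros((3,3)); b=np.zeros(3)
    for p,uv in views:
        c,d=ray(p,uv); d=d/np.linalg.norm(d); M=np.eye(3)-np.outer(d,d); A+=M; b+=M@c
    return np.linalg.solve(A,b)
def snap(n,f):
    p=imaging.camera_params(n); im=imaging.snapshot(n); cv2.imwrite(f"pics/{f}.png",cv2.cvtColor(im,cv2.COLOR_RGB2BGR)); return p
E
python3 - <<'E'
from h import *
T=imaging.camera_params("top"); S=imaging.camera_params("scene")
np.set_printoptions(precision=4,suppress=True)
u=lambda a,k,o:[(a[0]+.5)/k-.5+o[0],(a[1]+.5)/k-.5+o[1]]
tp=[u(a,5,(302,140)) for a in [(161,162),(247,344)]]
sp=[u((a[0]-400,a[1]),4,(150,225)) for a in [(684,148),(497,88)]]
E=[tri([(T,a),(S,b)]) for a,b in zip(tp,sp)]
print("par ends tri",E,np.linalg.norm(E[0]-E[1]))
P=[plane(T,a,.076) for a in tp]; print("par top-plane",P,(P[0]+P[1])/2,np.degrees(np.arctan2(*(P[0]-P[1])[[1,0]])))
c=[plane(T,u(a,6,(155,140)),.057) for a in [(92,158),(658,240),(620,520),(45,436)]]
print("case",c,np.mean(c,0)); 
for i in range(4): print(np.linalg.norm(c[i]-c[i-1]),np.degrees(np.arctan2(*(c[i]-c[i-1])[[1,0]])))
for a,z in [((452,245),.067),((424,452),.067),((590,370),.053),((305,340),.053)]: print("bat/lid",plane(T,u(a,6,(155,140)),z))
c=[plane(T,u(a,5,(302,140)),.04) for a in [(33,90),(86,393),(365,345)]]; print("plate",c,(c[0]+c[2])/2)
print(plane(T,u((301,57),5,(302,140)),.1))
E
```

```text
par ends tri [array([ 0.5746, -0.2911,  0.0765]), array([ 0.4604, -0.3385,  0.0762])] 0.12370228259555784
par top-plane [array([ 0.575 , -0.2909,  0.076 ]), array([ 0.4604, -0.3385,  0.076 ])] [ 0.5177 -0.3147  0.076 ] 22.565080190976207
case [array([0.6111, 0.221 , 0.057 ]), array([ 0.5598, -0.075 ,  0.057 ]), array([ 0.414 , -0.0513,  0.057 ]), array([0.4652, 0.2458, 0.057 ])] [0.5125 0.0851 0.057 ]
0.14797728413146666 -9.659433489965744
0.30039667265394443 -99.82895167025077
0.14775773955472032 170.78342658977814
0.301538153091898 80.21424488985667
bat/lid [0.5584 0.0322 0.067 ]
bat/lid [0.451  0.0486 0.067 ]
bat/lid [ 0.4928 -0.0377  0.053 ]
bat/lid [0.5124 0.1108 0.053 ]
plate [array([ 0.6299, -0.2177,  0.04  ]), array([ 0.4352, -0.2434,  0.04  ]), array([ 0.461 , -0.4205,  0.04  ])] [ 0.5455 -0.3191  0.04  ]
[ 0.6338 -0.3753  0.1   ]
```

```bash
python3 -m pendant '[[1.75,3.24,0,0,0,-2.1,0],[1.75,3.24,0,0,0,-2.1,0],[1.75,3.24,0,0,0,-2.1,0],[1.75,3.24,0,0,0,-2.1,0],[1.75,3.24,0,0,0,-2.1,0],[1.75,3.24,0,0,0,-2.1,0],[1.75,3.24,0,0,0,-2.1,0],[1.75,3.24,0,0,0,-2.1,0]]'; python3 -m pendant '[[1.75,3.24,0,0,0,-2.1,0],[1.75,3.24,0,0,0,-2.1,0],[1.75,3.24,0,0,0,-2.1,0],[1.75,3.24,0,0,0,-2.1,0],[1.75,3.24,0,0,0,-2.1,0],[1.75,3.24,0,0,0,-2.1,0],[1.75,3.24,0,0,0,-2.1,0],[1.75,3.24,0,0,0,-2.1,0]]'; python3 -m pendant '[[0,0,0,0,0,0,0],[0,0,0,0,0,0,0]]'; python3 -c "
from h import *
print(robot.get_obs()['tool_pos'],robot.get_obs()['ee_rot']); snap('wrist','w1')"
```

```text
time: 0.9
tool_pos: [0.3599, -0.2435, 0.2161]
ee_rot: [-3.141, 0.0, 0.116]
wrist_force: [0.9, 0.2, 0.1]
width: 0.0335
finger_force: 0.0
time: 1.7
tool_pos: [0.4998, 0.0157, 0.216]
ee_rot: [3.141, 0.001, -0.177]
wrist_force: [0.8, -0.6, 0.2]
width: 0.0003
finger_force: 0.0
time: 1.9
tool_pos: [0.4993, 0.0145, 0.2158]
ee_rot: [3.141, 0.002, -0.174]
wrist_force: [0.3, -0.3, -0.1]
width: 0.0007
finger_force: 0.0
[0.49932186 0.01449826 0.21576559] [ 3.14063437e+00  1.69939927e-03 -1.73590522e-01]
```

View pics/w1.png

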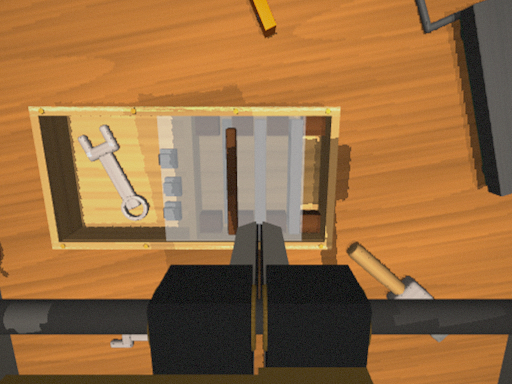

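The wrist view shows the case square to the image, with rim corners at (29,107), (340,107), (335,248) and (52,249). The batten is at column 232 and the stored parallels are at columns 260 and 295.

Run:
```python
from h import *
np.set_printoptions(precision=4,suppress=True)
p=imaging.camera_params("wrist"); print(-p["R"].T@p["t"])
c=[plane(p,a,.057) for a in [(29,107),(340,107),(335,248),(52,249)]]; print(c,np.mean(c,0))
for i in range(4): print(np.linalg.norm(c[i]-c[i-1]),np.degrees(np.arctan2(*(c[i]-c[i-1])[[1,0]])))
print("bat",plane(p,(231,128),.067),plane(p,(232,234),.067))
T=imaging.camera_params("top"); u=lambda x,y:((x+.5)/6-.5+155,(y+.5)/6-.5+140)
print("batten tri",tri([(T,u(452,245)),(p,(232,128))]),tri([(T,u(424,452)),(p,(232,234))]))
print("rim tri",tri([(T,u(92,158)),(p,(29,107))]),tri([(T,u(658,240)),(p,(340,107))]))
```

```text
[0.5706 0.0007 0.3836]
[array([0.6125, 0.2199, 0.057 ]), array([ 0.5596, -0.078 ,  0.057 ]), array([ 0.413 , -0.0559,  0.057 ]), array([0.4658, 0.2475, 0.057 ])] [0.5127 0.0834 0.057 ]
0.1492331401532281 -10.637271410808017
0.3025946181742101 -100.06360413587701
0.14827978704085623 171.42471012233273
0.3079416631666331 80.12169313799781
bat [0.5588 0.0295 0.067 ] [0.4523 0.0497 0.067 ]
batten tri [0.5588 0.0307 0.063 ] [0.4513 0.0494 0.0647]
rim tri [0.6122 0.2217 0.0541] [ 0.5592 -0.0754  0.0653]
```

```bash
python3 -m pendant '[[0,0,-4,0,0,0,0],[0,0,-4,0,0,0,0],[0,0,-4,0,0,0,0],[0,0,-2,0,0,0,0],[0,0,-0.6,0,0,0,0],[0,0,0,0,0,0,0]]'; python3 -m pendant '[[0.13,0.74,0,0,0,0,0],[0.17,0.98,0,0,0,0,0],[0.26,1.48,0,0,0,0,0],[0.26,1.48,0,0,0,0,0],[0.26,1.48,0,0,0,0,0],[0.26,1.48,0,0,0,0,0],[0.26,1.48,0,0,0,0,0],[0.17,0.98,0,0,0,0,0]]';python3 -m pendant '[[0.17,0.98,0,0,0,0,0],[0.06,0.4,0,0,0,0,0],[0,0,0,0,0,0,0]]'
```

```text
time: 2.55
tool_pos: [0.4989, 0.0131, 0.0701]
ee_rot: [3.141, 0.001, -0.177]
wrist_force: [-0.1, -0.5, 0.6]
width: 0.0008
finger_force: 0.0
time: 3.35
tool_pos: [0.5193, 0.1173, 0.0723]
ee_rot: [-3.141, -0.005, -0.174]
wrist_force: [2.3, -3.3, 6.1]
width: 0.0008
finger_force: 2.9
time: 3.65
tool_pos: [0.5214, 0.1313, 0.0722]
ee_rot: [-3.139, -0.004, -0.174]
wrist_force: [0.3, 0.0, 3.0]
width: 0.0008
finger_force: 1.4
```

Run:
```python
from h import *
print(robot.tip_extent, robot.get_obs()['wrist_force'])
p=snap("wrist","w2"); snap("scene","s2"); S=cv2.imread("pics/s2.png"); w=cv2.imread("pics/w2.png")
o=np.zeros((384,800,3),np.uint8); o[:,:400]=w[:,40:440]; c=cv2.resize(S[110:238,230:363],None,fx=3,fy=3); o[:,400:799]=c[:384]
cv2.imwrite("pics/c3.png",o)
```

```text
0.011 [0.31950003 0.03416743 3.02914851]
```

View pics/c3.png

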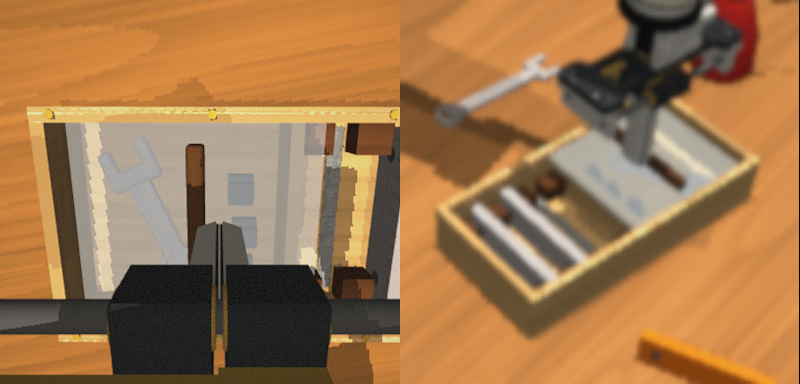

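The lid is nearly open, with the batten beside the fingers. The slot next to the divider is the empty one, and both stored parallels lie in the outer slots. I'll push the rest gently.

```bash
python3 -m pendant '[[0.03,0.2,0,0,0,0,0],[0.03,0.2,0,0,0,0,0],[0,0,0,0,0,0,0]]'; python3 -m pendant '[[0.02,0.1,0,0,0,0,0],[0,0,0,0,0,0,0]]';python3 -m pendant '[[0.02,0.1,0,0,0,0,0],[0,0,0,0,0,0,0]]'
```

```text
time: 4.05
tool_pos: [0.5206, 0.1333, 0.071]
ee_rot: [-3.141, -0.001, -0.176]
wrist_force: [0.9, -1.0, 5.0]
width: 0.0002
finger_force: 2.2
time: 4.25
tool_pos: [0.5208, 0.1341, 0.071]
ee_rot: [3.142, -0.001, -0.176]
wrist_force: [1.9, -1.5, 5.3]
width: 0.0003
finger_force: 2.4
time: 4.45
tool_pos: [0.5209, 0.135, 0.0711]
ee_rot: [3.141, -0.001, -0.176]
wrist_force: [0.8, -2.2, 5.2]
width: 0.0006
finger_force: 2.5
```

```bash
python3 -m pendant '[[0.03,0.2,0,0,0,0,0],[0,0,0,0,0,0,0]]'; python3 -m pendant '[[0.03,0.2,0,0,0,0,0],[0,0,0,0,0,0,0]]';python3 -m pendant '[[0.03,0.2,0,0,0,0,0],[0,0,0,0,0,0,0]]'
```

```text
time: 4.65
tool_pos: [0.5213, 0.1371, 0.071]
ee_rot: [3.142, -0.001, -0.176]
wrist_force: [1.7, -2.4, 5.6]
width: 0.0003
finger_force: 2.4
time: 4.85
tool_pos: [0.5216, 0.1391, 0.0711]
ee_rot: [-3.142, -0.001, -0.176]
wrist_force: [1.6, -2.0, 5.7]
width: 0.0003
finger_force: 2.4
time: 5.05
tool_pos: [0.5219, 0.1409, 0.0711]
ee_rot: [3.141, -0.001, -0.176]
wrist_force: [0.7, -2.7, 5.0]
width: 0.0003
finger_force: 2.6
```

Run:
```python
from h import *
p=snap("wrist","w3"); w=cv2.imread("pics/w3.png").astype(int)
for r in (150,165,180):
    row=w[r,200:270]; d=np.where((row[:,2]<120)&(row[:,2]>row[:,0]+15))[0]+200; print(r,d.min() if len(d) else None,d.max() if len(d) else None)
    if len(d):
        X=plane(p,((d.min()+d.max())/2,r),.067)-[.5126,.0845,0]; print("batten case y",X@[.171,.985,0])
X=plane(p,(0,0),.067)
# lid edges visible along row 200
cv2.imwrite("pics/w3c.png",w[90:260,40:460].astype(np.uint8).repeat(1,0))
```

```text
150 223 242
batten case y 0.07020578015791172
165 224 242
batten case y 0.07013580681973215
180 224 242
batten case y 0.07033483392368128
```

View pics/w3c.png

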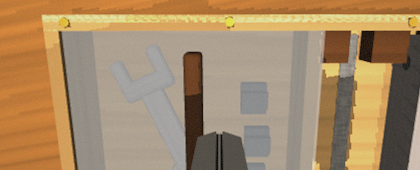

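The batten now measures at about case y +68 to +70 mm, and the lid edge is close to the left wall. I'll feel for the stop.

```bash
python3 -m pendant '[[0.03,0.2,0,0,0,0,0],[0,0,0,0,0,0,0]]'; python3 -m pendant '[[0.03,0.2,0,0,0,0,0],[0,0,0,0,0,0,0]]'
```

```text
time: 5.3
tool_pos: [0.522, 0.1411, 0.0711]
ee_rot: [3.137, -0.001, -0.176]
wrist_force: [0.2, -6.3, 6.5]
width: 0.0004
finger_force: 4.5
time: 5.5
tool_pos: [0.522, 0.1413, 0.0711]
ee_rot: [3.133, -0.001, -0.177]
wrist_force: [-1.2, -10.1, 7.3]
width: 0.0003
finger_force: 6.4
```

```bash
python3 -m pendant '[[-0.17,-1,0,0,0,0,0],[0,-0.5,2,0,0,0,0],[0,0,4,0,0,0,0],[0,0,4,0,0,0,0],[0,-1.5,2,0,0,2.7,0.5],[0,-3.5,0,0,0,2.7,0.5],[0,-3.5,0,0,0,2.7,0.5],[0,-3.5,0,0,0,2.7,0.5]]'; python3 -m pendant '[[0,-4,0,0,0,2.7,0.5],[0,-4,0,0,0,2.7,0.5],[0,-4,0,0,0,2.7,0.5],[0,-4,0,0,0,2.7,0.5],[0,-4,0,0,0,2.7,0.5],[0,-4,0,0,0,2.7,0.5],[0,-3.5,0,0,0,2.7,0.5],[0,-3,0,0,0,2.7,0.5]]'; python3 -m pendant '[[0,-1,0,0,0,0,0.5],[0,0,0,0,0,0,0.5]]'
python3 - <<'E'
from h import *
o=robot.get_obs(); print(o['tool_pos'],o['ee_rot'])
p=snap("wrist","w4"); T=snap("top","t4"); w=cv2.imread("pics/w4.png")
for e in ((.5750,-.2909,.076),(.4604,-.3385,.076)): 
    q=proj(p,e); print(q); cv2.drawMarker(w,tuple(int(v) for v in q.round()),(0,0,255),0,8)
cv2.imwrite("pics/w4m.png",w)
E
```

```text
time: 6.3
tool_pos: [0.5193, 0.0098, 0.1892]
ee_rot: [-3.14, 0.003, 0.016]
wrist_force: [0.6, -0.9, 0.5]
width: 0.0286
finger_force: 0.0
time: 7.1
tool_pos: [0.5196, -0.2958, 0.1885]
ee_rot: [-3.137, 0.001, 0.391]
wrist_force: [0.5, 0.2, -0.2]
width: 0.047
finger_force: 0.0
time: 7.3
tool_pos: [0.5198, -0.3051, 0.1889]
ee_rot: [-3.138, 0.001, 0.387]
wrist_force: [0.4, 0.9, 0.1]
width: 0.047
finger_force: 0.0
[ 0.51984692 -0.30508949  0.18886482] [-3.13822275e+00  7.35216295e-04  3.87248897e-01]
[267.53156783 129.28565604]
[267.56920603 262.84469448]
```

View pics/w4m.png

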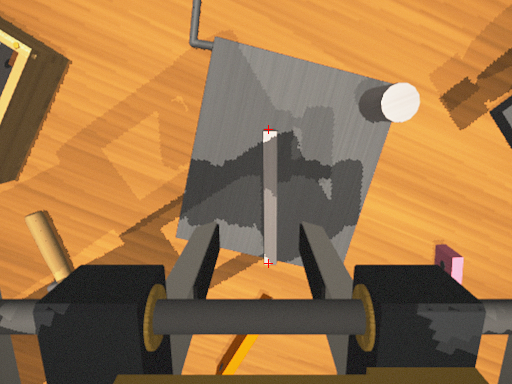

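The bar stands vertical in the image, centred on column 270 from row 129 to 263. That is within about 2 mm of my prediction, and the cylinder at (400,102) is well clear, so I'll grasp it.

```bash
python3 -m pendant '[[-0.15,-1.1,-3,0,0,0,0.5],[0,0,-4,0,0,0,0.5],[0,0,-3,0,0,0,0.5],[0,0,-2,0,0,0,0.5],[0,0,-1.2,0,0,0,0.5],[0,0,0,0,0,0,0.5],[0,0,0,0,0,0,0.5]]'; python3 -m pendant '[[0,0,0,0,0,0,0],[0,0,0,0,0,0,0],[0,0,0,0,0,0,0],[0,0,0,0,0,0,0],[0,0,0,0,0,0,0],[0,0,0,0,0,0,0]]'
```

```text
time: 8.1
tool_pos: [0.5198, -0.3156, 0.0597]
ee_rot: [3.14, -0.001, 0.391]
wrist_force: [0.2, -0.3, 0.3]
width: 0.0473
finger_force: 0.0
time: 8.7
tool_pos: [0.5189, -0.316, 0.0588]
ee_rot: [-3.141, -0.0, 0.39]
wrist_force: [-0.2, 0.4, 1.0]
width: 0.0118
finger_force: 30.0
```

```bash
python3 -m pendant '[[0,0,1,0,0,0,0],[0,0,3,0,0,0,0],[0,0,4,0,0,0,0],[-0.1,1.5,0,0,0,-2.4,0],[-0.15,3,0,0,0,-3.3,0],[-0.15,3.5,0,0,0,-3.3,0],[-0.15,3.5,0,0,0,-3.3,0],[-0.15,3.5,0,0,0,-3.3,0]]'; python3 -m pendant '[[-0.15,4,0,0,0,-3.3,0],[-0.1,4,0,0,0,-3.3,0],[-0.1,4,0,0,0,-3.3,0],[-0.1,3.5,0,0,0,-3.3,0],[-0.1,3,0,0,0,-3.3,0],[0,2,0,0,0,0,0],[0,1,0,0,0,0,0],[0,0,0,0,0,0,0]]';  python3 -m pendant '[[0,0,0,0,0,0,0],[0,0,0,0,0,0,0],[0,0,0,0,0,0,0]]'
python3 - <<'E'
from h import *
np.set_printoptions(precision=4,suppress=True)
o=robot.get_obs(); print(o['tool_pos'],o['ee_rot'])
p=snap("wrist","w5"); w=cv2.imread("pics/w5.png")
cv2.imwrite("pics/w5c.png",cv2.resize(w[110:310,140:380],None,fx=3,fy=3,interpolation=cv2.INTER_CUBIC))
E
```

```text
time: 9.5
tool_pos: [0.5111, -0.1647, 0.1378]
ee_rot: [-3.141, 0.002, 0.115]
wrist_force: [0.8, -0.1, -3.9]
width: 0.0116
finger_force: 30.0
time: 10.3
tool_pos: [0.506, 0.0498, 0.1381]
ee_rot: [3.141, 0.001, -0.168]
wrist_force: [0.1, -0.8, -3.9]
width: 0.012
finger_force: 30.0
time: 10.6
tool_pos: [0.5065, 0.0479, 0.1384]
ee_rot: [3.141, 0.0, -0.172]
wrist_force: [0.3, 0.1, -4.4]
width: 0.0122
finger_force: 30.0
[0.5065 0.0479 0.1384] [ 3.1411  0.0001 -0.172 ]
```

View pics/w5c.png

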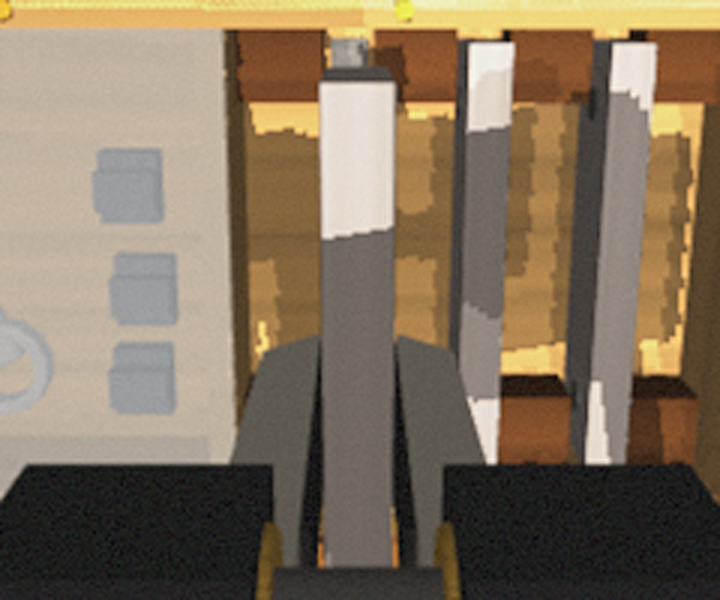

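Run:
```python
from h import *
np.set_printoptions(precision=4,suppress=True)
p=imaging.camera_params("wrist"); th=np.radians(-9.9)
R=np.array([[np.cos(th),np.sin(th)],[-np.sin(th),np.cos(th)]]); o=np.array([.5126,.0845])
def m(a,z): return (R@(plane(p,((a[0]+.5)/3-.5+140,(a[1]+.5)/3-.5+110),z)[:2]-o)*1000).round(1)
print("comb edges z28",m((327,66),.028),m((374,66),.028),"rim inner far",m((350,28),.057))
print("comb: left piece left edge/divider side", m((378,66),.028), m((462,66),.028))
print("stored1 far edges",m((467,43),.044),m((515,43),.044)," near",m((468,400),.044),m((500,400),.044))
print("stored2 far",m((612,43),.044),m((657,43),.044)," near",m((590,400),.044),m((632,400),.044))
print("held far",m((321,82),.1556),m((396,82),.1556)," near",m((323,400),.1556),m((393,400),.1556), "bottom far edge",m((325,68),.1196),m((390,68),.1196))
print("tcp",(R@(robot.get_obs()['tool_pos'][:2]-o)*1000))
```

```text
comb edges z28 [ 55.4 -29.1] [ 55.4 -42.3] rim inner far [ 66.5 -35.8]
comb: left piece left edge/divider side [ 55.4 -43.4] [ 55.4 -67.1]
stored1 far edges [ 62.3 -66.5] [ 62.3 -79.2]  near [-38.9 -69.7] [-38.9 -79. ]
stored2 far [  62.4 -104.8] [  62.4 -116.7]  near [ -38.9 -105.1] [ -38.9 -117.2]
held far [ 60.9 -32. ] [ 60.9 -43.5]  near [  8.6 -31.9] [  8.6 -43.5] bottom far edge [ 60.7 -31.5] [ 60.7 -43.7]
tcp [  0.2711 -36.9926]
```

The slot edges read −29 to −43 mm, so its centre is about −35.6 in this frame, consistent with the stored bars. The held bar is centred on −37.6 and square to the case. I'll shift it +1.9 mm in case y and +1.3 mm in case x, then lower it.

```bash
python3 -m pendant '[[0.16,0.16,-2,0,0,0,0],[0,0,-3,0,0,0,0],[0,0,-2,0,0,0,0],[0,0,-1.2,0,0,0,0],[0,0,0,0,0,0,0],[0,0,0,0,0,0,0]]'; python3 -m pendant '[[0,0,-0.3,0,0,0,0],[0,0,-0.3,0,0,0,0],[0,0,-0.3,0,0,0,0],[0,0,0,0,0,0,0]]'; python3 -m pendant '[[0,0,-0.3,0,0,0,0],[0,0,-0.3,0,0,0,0],[0,0,0,0,0,0,0]]'
```

```text
time: 11.25
tool_pos: [0.5087, 0.0503, 0.0573]
ee_rot: [-3.141, -0.001, -0.171]
wrist_force: [0.4, -0.3, -2.8]
width: 0.012
finger_force: 30.0
time: 11.65
tool_pos: [0.5077, 0.0506, 0.0472]
ee_rot: [3.141, 0.001, -0.17]
wrist_force: [0.2, -0.4, -4.0]
width: 0.0118
finger_force: 30.0
time: 11.95
tool_pos: [0.5075, 0.0506, 0.0408]
ee_rot: [3.141, 0.001, -0.17]
wrist_force: [-0.1, 0.3, -3.9]
width: 0.0119
finger_force: 30.0
```

```bash
python3 -m pendant '[[0,0,-0.4,0,0,0,0],[0,0,-0.4,0,0,0,0],[0,0,-0.2,0,0,0,0],[0,0,-0.1,0,0,0,0],[0,0,0,0,0,0,0]]'; python3 -m pendant '[[0,0,-0.1,0,0,0,0],[0,0,-0.1,0,0,0,0],[0,0,0,0,0,0,0]]';  python3 -m pendant '[[0,0,-0.1,0,0,0,0],[0,0,0,0,0,0,0]]'
```

```text
time: 12.45
tool_pos: [0.5079, 0.0505, 0.0302]
ee_rot: [3.141, 0.001, -0.17]
wrist_force: [-0.2, -0.6, -4.0]
width: 0.0115
finger_force: 30.0
time: 12.75
tool_pos: [0.508, 0.0505, 0.0284]
ee_rot: [3.141, 0.0, -0.17]
wrist_force: [0.7, 0.3, -3.1]
width: 0.0118
finger_force: 30.0
time: 12.95
tool_pos: [0.508, 0.0505, 0.0274]
ee_rot: [3.141, 0.0, -0.17]
wrist_force: [0.3, 0.1, -3.9]
width: 0.0119
finger_force: 30.0
```

```bash
python3 -m pendant '[[0,0,-0.05,0,0,0,0],[0,0,0,0,0,0,0]]'; python3 -m pendant '[[0,0,-0.05,0,0,0,0],[0,0,0,0,0,0,0]]';  python3 -m pendant '[[0,0,-0.05,0,0,0,0],[0,0,0,0,0,0,0]]'
```

```text
time: 13.15
tool_pos: [0.508, 0.0506, 0.0269]
ee_rot: [3.142, 0.0, -0.17]
wrist_force: [-0.8, 0.1, -3.6]
width: 0.0117
finger_force: 30.0
time: 13.35
tool_pos: [0.5081, 0.0505, 0.0268]
ee_rot: [3.142, -0.0, -0.17]
wrist_force: [-1.9, -0.5, -2.0]
width: 0.0119
finger_force: 30.0
time: 13.55
tool_pos: [0.5081, 0.0506, 0.0267]
ee_rot: [3.142, -0.0, -0.17]
wrist_force: [-2.3, 0.3, 2.8]
width: 0.0116
finger_force: 30.0
```

It has reached the slot floor, with the weight off the gripper at the expected height. Next I'll release with a narrow opening and lift straight up.

```bash
python3 -m pendant '[[0,0,0,0,0,0,0.22],[0,0,0,0,0,0,0.22],[0,0,0,0,0,0,0.22],[0,0,0,0,0,0,0.22]]'; python3 -m pendant '[[0,0,1,0,0,0,0.22],[0,0,2,0,0,0,0.22],[0,0,4,0,0,0,0.22],[0,0,4,0,0,0,0.22],[0,0,0,0,0,0,0.22],[0,0,0,0,0,0,0.22]]'
python3 - <<'E'
from h import *
o=robot.get_obs(); print(o['tool_pos'],o['ee_rot'])
p=snap("wrist","w6"); w=cv2.imread("pics/w6.png"); s=snap("scene","s6"); S=cv2.imread("pics/s6.png")
a=np.zeros((400,800,3),np.uint8); a[:400,:480]=cv2.resize(w[100:300,140:380],None,fx=2,fy=2); a[:384,480:]=cv2.resize(S[130:226,240:320],None,fx=4,fy=4)
cv2.imwrite("pics/c6.png",a)
E
```

```text
time: 13.95
tool_pos: [0.5083, 0.0505, 0.0261]
ee_rot: [3.142, -0.001, -0.17]
wrist_force: [-0.1, -0.1, -0.5]
width: 0.0208
finger_force: 0.0
time: 14.55
tool_pos: [0.509, 0.0505, 0.138]
ee_rot: [-3.141, -0.004, -0.17]
wrist_force: [0.3, -0.9, -0.9]
width: 0.0208
finger_force: 0.0
[0.50901496 0.05053048 0.13797342] [-3.14107291 -0.00383575 -0.17037328]
```

View pics/c6.png

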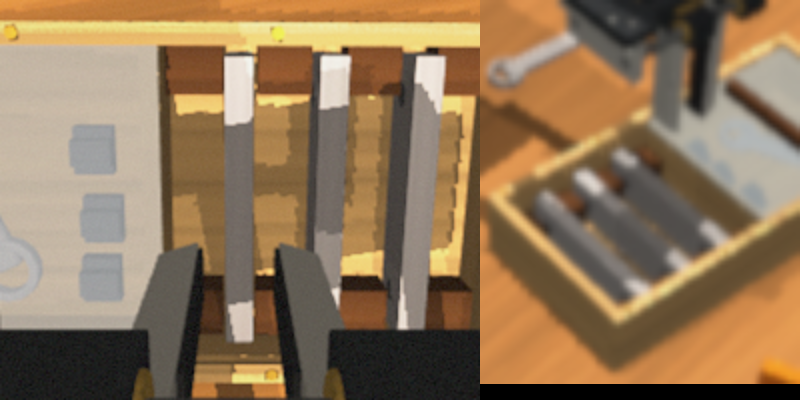

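All three parallels sit level in their slots. Next I'll close the jaw, cross the batten and come down on its far side.

```bash
python3 -m pendant '[[0.5,3.15,0,0,0,0,0],[0.5,3.2,0,0,0,0,0],[0.5,3.2,0,0,0,0,0],[0.5,3.2,0,0,0,0,0],[0,0,0,0,0,0,0],[0,0,-3,0,0,0,0],[0,0,-2.5,0,0,0,0],[0,0,-1.2,0,0,0,0]]';  python3 -m pendant '[[0,0,0,0,0,0,0],[0,0,0,0,0,0,0]]'
```

```text
time: 15.45
tool_pos: [0.5253, 0.1768, 0.0647]
ee_rot: [3.138, 0.007, -0.171]
wrist_force: [-0.1, 1.0, 0.6]
width: 0.0003
finger_force: 0.0
time: 15.65
tool_pos: [0.5279, 0.1775, 0.0688]
ee_rot: [3.141, 0.001, -0.171]
wrist_force: [0.3, -0.1, 0.4]
width: 0.0007
finger_force: 0.0
```

```bash
python3 -m pendant '[[-0.17,-0.98,0.1,0,0,0,0],[-0.17,-0.98,0,0,0,0,0],[-0.26,-1.48,0,0,0,0,0],[-0.26,-1.48,0,0,0,0,0],[-0.26,-1.48,0,0,0,0,0],[-0.26,-1.48,0,0,0,0,0],[-0.26,-1.48,0,0,0,0,0],[-0.26,-1.48,0,0,0,0,0]]';  python3 -m pendant '[[-0.26,-1.48,0,0,0,0,0],[-0.17,-0.98,0,0,0,0,0],[-0.17,-0.98,0,0,0,0,0],[0,0,0,0,0,0,0],[0,0,0,0,0,0,0]]'; python3 -m pendant '[[-0.07,-0.4,0,0,0,0,0],[0,0,0,0,0,0,0]]'; python3 -m pendant '[[-0.05,-0.3,0,0,0,0,0],[0,0,0,0,0,0,0]]'
```

```text
time: 16.45
tool_pos: [0.5092, 0.0683, 0.0707]
ee_rot: [-3.141, -0.001, -0.171]
wrist_force: [0.2, 3.4, 5.5]
width: 0.0006
finger_force: 2.9
time: 16.95
tool_pos: [0.5027, 0.0336, 0.0698]
ee_rot: [3.14, 0.0, -0.172]
wrist_force: [-0.1, 0.1, 1.3]
width: -0.0001
finger_force: 0.5
time: 17.15
tool_pos: [0.5025, 0.0327, 0.0697]
ee_rot: [-3.137, 0.0, -0.17]
wrist_force: [0.8, 6.2, 2.6]
width: 0.0005
finger_force: 2.8
time: 17.35
tool_pos: [0.5024, 0.0324, 0.0698]
ee_rot: [-3.132, -0.0, -0.169]
wrist_force: [4.1, 12.1, 1.6]
width: 0.0004
finger_force: 4.8
```

The force rose at the stop, and the travel between stops agrees with 140 mm. I'll retreat and check.

```bash
python3 -m pendant '[[0.2,1.2,0,0,0,0,0],[0,0,3,0,0,0,0],[0,0,4,0,0,0,0],[0,0,4,0,0,0,0],[-1,0,4,0,0,0,0],[-4,0,2,0,0,0,0],[-4,0,0,0,0,0,0],[0,0,0,0,0,0,0]]'
python3 - <<'E'
from h import *
o=robot.get_obs(); print(o['tool_pos'],o['wrist_force'])
p=snap("wrist","w7"); w=cv2.imread("pics/w7.png"); s=snap("scene","s7"); S=cv2.imread("pics/s7.png")
a=np.zeros((600,800,3),np.uint8); a[:300,:400]=cv2.resize(w,(400,300)); a[:300,400:]=cv2.resize(S,(400,300)); a[300:,:400]=cv2.resize(S[130:220,235:355],(400,300)); a[300:,400:]=cv2.resize(S[225:327,140:276],(400,300))
cv2.imwrite("pics/c7.png",a)
E
```

```text
time: 18.15
tool_pos: [0.4104, 0.04, 0.2402]
ee_rot: [3.14, 0.001, -0.17]
wrist_force: [0.2, -0.9, 0.1]
width: 0.0005
finger_force: 0.0
[0.41037659 0.039992   0.24021169] [ 0.18677505 -0.85150394  0.09854387]
```

View pics/c7.png

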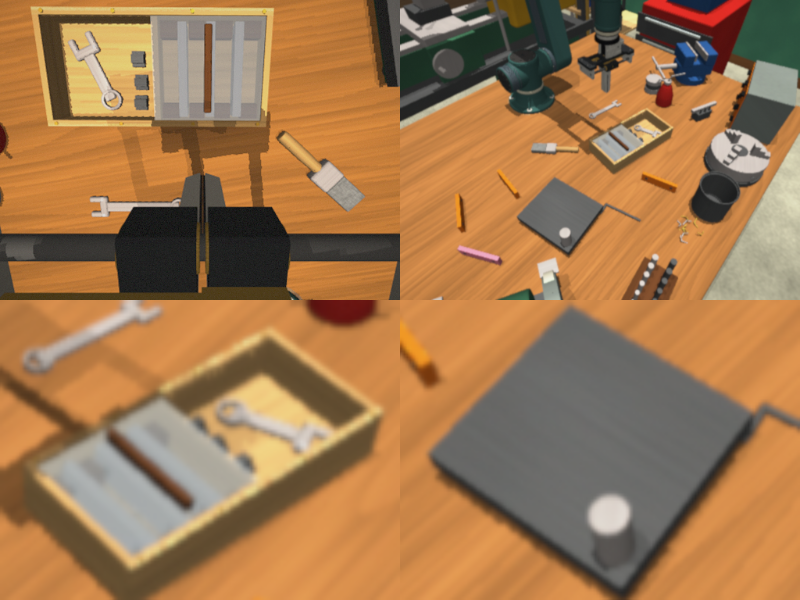

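The lid is fully shut against the right end wall with the parallels beneath it. The cylinder and the oil can are undisturbed, and the arm is clear.

```bash
python3 -c "
from bench import robot
print(robot.close_job())"
```

```text
the job is handed in; nothing more can be done
None
```

The parallel rests on the bottom of its slot with the lid fully shut over it; the stored parallels, cylinder and oil can were left alone, and the job was handed in at about 18 s.

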